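# Put the groceries away in the pantry

## Robot

A 7-joint arm with a two-finger parallel gripper is mounted at the origin on the work surface. World frame = base frame: x ahead of the robot, y to its left, z up, the work surface at z = 0. Lengths are in m, angles in rad, forces in N, time in s.
With the tool pointing down it reaches from about 0.4 to 0.85 m from the base axis. Payload 10.4 kg.
Tool frame: the origin (TCP) lies at the very end of the fingers, on their centre line; the grasp point (between the pads) lies 19 mm behind it (ctrl.grasp_offset is the z of the grasp point in the tool frame, in m); z points along the fingers, y is the line along which they close (so a half turn about z gives the same grasp; the last joint's range is limited). The gripper opens to 87 mm and grips with 3 to 60 N. Pads are 19 mm wide; open, the fingers measure 117 mm over their backs; the gripper's body (75 mm by 190 mm) begins 51 mm behind the grasp point.
Start: joints at [-1.13, 0.332, -0.065, 1.46, 0.022, 1.35, -0.088], TCP at [0.28, 0.559, 0.223] pointing down, gripper open.
Joint ranges: [-2.6, 2.6], [-0.5, 2.12], [-1.47, 1.34], [0.16, 2.42], [-1.27, 4.41], [0.06, 2.06], [-2.6, 2.6]. Speed limits (rad/s): [2.22, 2.22, 2.79, 2.79, 3.14, 3.14, 3.14].

## Interface

Orientations are given as a unit quaternion [w, x, y, z].
In Python, from cell import ctrl gives the robot as it stands.
- The arm moves only by the tool apply_moves, never from a script. Its argument "motion" is a list of rows, each a list of 3 entries, a list of its own where there are three numbers: the shift along the tool's x, y, z in mm, then the turn, a rotation vector about the tool's x, y, z in degrees, then the opening in per cent of the stroke, from 0 (shut) to 100 (fully open). In form: [[[tx, ty, tz], [wx, wy, wz], jaw], ...]. A call has 1 to 20 rows; each row is the pose to reach, as a shift and turn from the pose commanded when the call began, along the tool's axes at that moment; what a row does not reach only later rows make up. A row lasts 1/12 s, in which the tool goes at most 41.7 mm and 7.16 degrees, less where a joint would pass 70% of its speed; a pose out of reach is approached as far as the arm can. A call with a gripper value outside its range is refused whole. The fingers move at their own pace and stop on an object; "newtons" is the grip in N (left out, the last holds). Time passes only in rows, so rows that repeat a pose let the fingers close. It gives the time, the measured TCP pose, the force, the opening and the grip force at its end, in the units of the state.
- ctrl.observe(): the state, without advancing time (a new reading comes with each control period).
- ctrl.grab_frame(name): name is "scene" or "top" or "wrist"; returns a dict with "color" (420x560x3 uint8, blue, green, red), "fovy" (degrees; the focal length in pixels is half the picture's height over the tangent of half this angle, whatever the lens; pixels are square), "cx", "cy" (the principal point, pixels), "k1" (the pictures are not rectified: a ray, as slopes to the right and down, at radius r is drawn at 1 + k1 r^2 times it, then the intrinsics apply), "world_from_camera" (4x4, takes a point from camera to world coordinates). Camera axes: x right, y up, looking along -z (the intrinsics and any distortion apply to the point x, -y, -z); pixel columns grow to the right and rows downward; lengths in m; the calibration is good to about 2 mm. A picture is of the moment at which its call begins. There is no depth.
- ctrl.sign_off(): hands the job in; it is judged then, once.
Trained networks look in the newest picture that a camera, given by its name, has taken for a name from the list of things; names that differ only in an ending like _2 or _b are one class to them, and where a whole thing is asked for, a point or a joint stands for the part that bears it (a point fixed in the world has none). Each returns a list of dicts, best first, with "score" (0 to 1); they miss things now and then, are a little off and sometimes report something else, mostly with a low value. They report only what shows in the picture. A call takes as long as a camera call.
- ctrl.cut_out(camera, thing): "region" (420x560 bool, what is visible of it) and "pixel" ([column, row] in pixels, amid what is visible of it).
The state is a dict: "clock": time; "joint_positions": joint angles; "qvel": joint speeds; "joint_efforts": joint torques, N m; "position": TCP position; "eef_rot": TCP orientation; "ft_force": force on the tool from outside, world axes, zero at the start; "moment": the same for the moment, N m; "grip_width": finger opening in m; "grasp_force": force on a finger pad.
Only numpy, scipy, OpenCV 4.12 (cv2) and the standard library are available. Lean on these libraries where they do the work, as an engineer would, in place of code of your own. Each camera call takes 0.05 s, during which the arm holds its last target. There are 200 camera calls.

## Task

Put the five loose groceries away with their own kind: the two tomato-paste tins in the wooden tray, the two spice jars in the wire rack, and the dessert-mix carton in the clear bin, filed parallel to the cartons already there. Set each one down gently, without dropping it, so that it stands upright and flat on the floor of its container in the free space beside the stock. Leave the honey jar and the pepper mill standing where they are.

Things in the scene. Friction and masses are not known exactly. Their poses are not given: they have to be found in the camera images.
- tin_a: loose tomato-paste tin, a steel cylinder with a pale paper label, 54 mm diameter, 88 mm tall, about 190 g, standing upright on the counter. Origin: centre of its underside; z up its axis. Same as tin_b; either may go in either free place
- tin_b: second loose tomato-paste tin, identical to tin_a
- jar_a: loose spice jar, a clear glass cylinder filled with brown spice, with a paper band and a black cap, 45 mm diameter (cap 43 mm, from 74 mm up), 95 mm tall, about 130 g, standing upright on the counter. Origin: centre of its underside; z up its axis. Same as jar_b; either may go in either free place
- jar_b: second loose spice jar, identical to jar_a
- carton: loose dessert-mix carton, a brown board box with a pale panel on each face, 85 mm long (its x) by 28 mm thick (its y) by 73 mm tall, about 110 g, standing on its long narrow edge on the counter. Origin: centre of its underside
- tin_tray: fixed wooden tin tray, 148 (x) by 212 mm (y), inside 132 by 196. Origin: centre of underside; -x is its front, towards the robot. Floor top 8 mm up; walls 8 mm thick, front and back 38 mm high, ends (+y, -y) 56 mm. Back row: three fixed stock tins at x +37, y -60, 0, +60 mm. Front row empty: room for two tins at x -28, y -42 and +42 mm
- spice_rack: fixed black wire spice rack with sheet floor, 120 (x) by 198 mm (y), inside 112 by 190. Origin: centre of underside; -x is its front, towards the robot. Floor top 8 mm up; wire rails to 50 mm high all round. Back row: three fixed stock jars at x +31, y -55, 0, +55 mm. Front row empty: room for two jars at x -25, y -40 and +40 mm
- carton_bin: fixed clear plastic bin, 120 (x) by 186 mm (y), 60 mm high, walls and floor 4 mm. Origin: centre of underside; -x is its front, towards the robot. Three fixed stock cartons like the loose one stand in it, their length along the bin's x, at y +12, +42, +72 mm. The -y half is empty: room for one more, parallel to them, at x 0, y -44 mm
- honey: bystander: squat amber glass honey jar with a brass-coloured lid, 70 mm diameter, 85 mm tall, loose, standing among the groceries. Origin: centre of its underside. Not to be moved
- mill: bystander: dark wooden pepper mill with a turned waist, 52 mm diameter at the foot, 96 mm tall, loose, standing among the groceries. Origin: centre of its underside. Not to be moved

How it is judged:
At the end, for the whole second after the job is handed in: Tins in the wooden tray, jars in the wire rack, carton in the clear bin: each upright (7 deg), underside on the container's floor (6 mm), at rest, the carton parallel to the stock cartons (15 deg); honey jar and pepper mill upright, within 25 mm of where they began (x of tin_a in the frame of tin_tray between -0.066 and 0.066 m and y of tin_a in the frame of tin_tray between -0.098 and 0.098 m and z of tin_a in the frame of tin_tray between 0.004 and 0.014 m and angle between each of tin_a, tin_b, jar_a, jar_b, carton, honey, mill's own z axis and vertical below 0.12 rad and linear speed of each of tin_a, tin_b, jar_a, jar_b, carton below 0.02 m/s and angular speed of each of tin_a, tin_b, jar_a, jar_b, carton below 0.2 rad/s and x of tin_b in the frame of tin_tray between -0.066 and 0.066 m and y of tin_b in the frame of tin_tray between -0.098 and 0.098 m and z of tin_b in the frame of tin_tray between 0.004 and 0.014 m and x of jar_a in the frame of spice_rack between -0.056 and 0.056 m and y of jar_a in the frame of spice_rack between -0.095 and 0.095 m and z of jar_a in the frame of spice_rack between 0.004 and 0.014 m and x of jar_b in the frame of spice_rack between -0.056 and 0.056 m and y of jar_b in the frame of spice_rack between -0.095 and 0.095 m and z of jar_b in the frame of spice_rack between 0.004 and 0.014 m and x of carton in the frame of carton_bin between -0.056 and 0.056 m and y of carton in the frame of carton_bin between -0.089 and 0.089 m and z of carton in the frame of carton_bin between 0 and 0.01 m and angle between the x axis of carton and the x axis of carton_bin, either way round below 0.26 rad and distance of each of honey, mill from where it was at the start of the episode below 0.025 m); the robot touches nothing.
It fails at once if a grocery is dropped (falls free faster than 0.8 m/s, that is from more than about 3 cm) ((linear speed of tin_a above 0.8 m/s and contact force between tin_a and the fingers below 0.05 N) or (linear speed of tin_b above 0.8 m/s and contact force between tin_b and the fingers below 0.05 N) or (linear speed of jar_a above 0.8 m/s and contact force between jar_a and the fingers below 0.05 N) or (linear speed of jar_b above 0.8 m/s and contact force between jar_b and the fingers below 0.05 N) or (linear speed of carton above 0.8 m/s and contact force between carton and the fingers below 0.05 N)).
It fails at once if the honey jar or the pepper mill is moved more than 25 mm or tipped over (distance of any of honey, mill from where it was at the start of the episode above 0.025 m or angle between any of honey, mill's own z axis and vertical above 0.5 rad).
It also fails if it takes over 122 s, if anything falls off the work surface, if the arm or the gripper's body presses on something with over 40 N, if the wrist force passes 120 N, or if a joint passes its speed limit or range.

## Working session

There is one attempt and no reset: what is moved stays moved. The work goes in short steps, Python scripts to look and compute and a tool call to move; the robot and the scene stay as the last step left them, time stands still between calls to the robot, and variables do not carry over. Pictures are saved under pics/ and viewed, at most 14 in all, crops included, and the job is handed in when it is done.

Besides the shell and the picture viewer there is one more tool, called after "Request:" in YAML: its name, and indented under it one key for each argument. apply_moves: Moves the arm, as the interface text tells. Its arguments: {"type":"object","properties":{"motion":{"type":"array","items":{"type":"array"}},"newtons":{"type":"number"}},"required":["motion"]}

```bash
mkdir -p pics; ls
python3 - <<'E'
from cell import ctrl
import cv2
o=ctrl.observe()
print({k:o[k] for k in('clock','position','eef_rot','grip_width')})
for c in('scene','top'):
    f=ctrl.grab_frame(c); cv2.imwrite(f'pics/{c}0.png',f['color']); print(c,f['fovy'],f['cx'],f['cy'],f['k1'],f['world_from_camera'])
E
```

```text
pics
{'clock': 0.0, 'position': array([0.27938645, 0.55864687, 0.22175274]), 'eef_rot': array([-1.45798313e-04,  2.29796217e-01,  9.73238510e-01, -6.92783547e-04]), 'grip_width': 0.08741276428717376}
scene 54.79380743711667 276.86872034343753 215.30620784042628 -0.025572914057266128 [[-0.30882256 -0.75486295  0.57862816  1.04080942]
 [ 0.95101938 -0.23623877  0.19938252  0.17759456]
 [-0.01381207  0.61186041  0.79084516  0.71239786]
 [ 0.          0.          0.          1.        ]]
top 54.06109396264303 279.28831150805007 207.41393958068804 -0.01021734370339419 [[-0.02156108  0.9981611  -0.05665272  0.484635  ]
 [-0.99973121 -0.02200871 -0.00728918 -0.00761978]
 [-0.00852263  0.05648033  0.99836734  0.99315058]
 [ 0.          0.          0.          1.        ]]
```

View pics/top0.png

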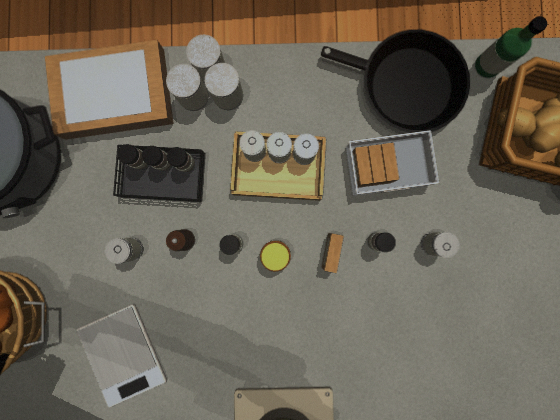

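View pics/scene0.png

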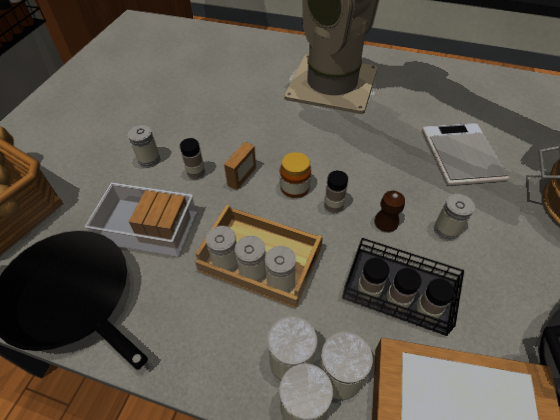

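```bash
cat > h.py <<'E'
import numpy as np, cv2
from scipy.optimize import minimize
def proj(f,P):
    T=np.linalg.inv(f['world_from_camera']); p=P@T[:3,:3].T+T[:3,3]
    s=np.c_[p[:,0],-p[:,1]]/-p[:,2:3]
    s=s*(1+f['k1']*(s**2).sum(1,keepdims=True))
    F=210/np.tan(np.radians(f['fovy']/2))
    return s*F+[f['cx'],f['cy']]
def ray(f,px,z):
    F=210/np.tan(np.radians(f['fovy']/2)); d=(np.array(px,float)-[f['cx'],f['cy']])/F; s=d.copy()
    for _ in range(5): s=d/(1+f['k1']*(s@s))
    W=f['world_from_camera']; r=W[:3,:3]@[s[0],-s[1],-1]; t=(z-W[2,3])/r[2]
    return W[:3,3]+t*r
def cyl(secs,c=(0,0)):
    a=np.linspace(0,2*np.pi,24,endpoint=False)
    return np.concatenate([np.c_[c[0]+r*np.cos(a),c[1]+r*np.sin(a),a*0+z] for r,z in secs])
def box(l,w,z0,z1,c=(0,0)):
    return np.array([[c[0]+i*l/2,c[1]+j*w/2,z] for i in(-1,1) for j in(-1,1) for z in(z0,z1)])
TIN=[(.027,0),(.027,.088)]; JAR=[(.0225,0),(.0225,.074),(.0215,.095)]
def place(M,x,y,a,z=0):
    c,s=np.cos(a),np.sin(a); return M@np.array([[c,s,0],[-s,c,0],[0,0,1]])+[x,y,z]
def fit(obs,M,p0,yaw,z=0):
    # obs: list of (frame,mask). M convex parts
    obs=[(f,cv2.convexHull(np.argwhere(m)[:,::-1].astype(np.int32))) for f,m in obs]
    H=[(f,cv2.fillConvexPoly(np.zeros((840,1120),np.uint8),h*2,1)) for f,h in obs]
    def cost(p):
        P=place(M,p[0],p[1],p[2]/5 if yaw else 0,z);t=0
        for f,m in H:
            h=cv2.convexHull(proj(f,P).astype(np.float32))
            r=cv2.fillConvexPoly(np.zeros_like(m),np.round(h*2*16).astype(np.int32),1,shift=4)
            t+=1-(m&r).sum()/max(1,(m|r).sum())
        return t/len(H)
    p0=np.array(p0,float); n=3 if yaw else 2
    if yaw:p0[2]*=5
    S=np.vstack([p0[:n]]+[p0[:n]+np.eye(n)[i]*(.02 if i<2 else 1) for i in range(n)])
    r=minimize(cost,p0[:n],method='Nelder-Mead',options=dict(initial_simplex=S,xatol=1e-4,fatol=1e-4))
    q=r.x.copy()
    if yaw:q[2]/=5
    return q,r.fun
E
python3 - <<'E'
from cell import ctrl
import pickle,numpy as np,cv2
D={}
for c in('top','scene'):
    f=ctrl.grab_frame(c); D[c]=(f,{})
    im=f['color'].copy()
    for i,t in enumerate(['tin_a','jar_a','carton','honey','mill','tin_tray','spice_rack','carton_bin']):
        L=ctrl.cut_out(c,t); D[c][1][t]=L
        print(c,t,[(round(d['score'],2),np.round(d['pixel']).astype(int).tolist(),int(d['region'].sum())) for d in L])
        for d in L:
            if d['score']>.3:
                im[d['region']]=im[d['region']]//2+np.array([(i*90)%128,(i*50)%128,(60+i*30)%128],np.uint8)
    cv2.imwrite(f'pics/{c}_m.png',im)
pickle.dump(D,open('D.pkl','wb'))
E
```

```text
top tin_a [(0.78, [440, 241], 833), (0.65, [124, 251], 811)]
top jar_a [(0.56, [380, 241], 476), (0.55, [231, 244], 369)]
top carton [(0.88, [333, 253], 604)]
top honey [(0.6, [274, 255], 770)]
top mill [(0.91, [179, 243], 529)]
top tin_tray [(0.55, [278, 165], 5919)]
top spice_rack [(0.88, [163, 173], 4508)]
top carton_bin [(0.85, [390, 162], 4819)]
scene tin_a [(0.66, [146, 146], 965), (0.6, [453, 215], 1271)]
scene jar_a [(0.91, [194, 160], 714), (0.81, [333, 186], 829)]
scene carton []
scene honey [(0.63, [295, 174], 1227)]
scene mill [(0.87, [391, 210], 870)]
scene tin_tray [(0.94, [259, 255], 7902)]
scene spice_rack [(0.72, [402, 290], 6130)]
scene carton_bin [(0.57, [144, 216], 5828), (0.32, [408, 291], 6371)]
```

```bash
cat > f.py <<'E'
import pickle,numpy as np,cv2
from h import *
D=pickle.load(open('D.pkl','rb')); T,S=D['top'],D['scene']
CB=box(.085,.028,0,.073)
tray=np.vstack([box(.148,.212,0,.038),box(.132,.212,0,.056)]); 
models=dict(tin_a=(cyl(TIN),0,.088),jar_a=(cyl(JAR),0,.095),carton=(CB,1,.073),honey=(cyl([(.035,0),(.035,.085)]),0,.08),mill=(cyl([(.026,0),(.026,.03),(.02,.096)]),0,.09),
 tin_tray=(np.vstack([tray]+[cyl(TIN,(.037,y))+[0,0,.008] for y in(-.06,0,.06)]),1,.02),
 spice_rack=(np.vstack([box(.12,.198,0,.05)]+[cyl(JAR,(.031,y))+[0,0,.008] for y in(-.055,0,.055)]),1,.02),
 carton_bin=(np.vstack([box(.12,.186,0,.06)]+[box(.085,.028,.004,.077,(0,y)) for y in(.012,.042,.072)]),1,.02))
im=T[0]['color'].copy(); ims=S[0]['color'].copy()
for n,(M,yaw,z) in models.items():
    for d in T[1][n]:
        p0=ray(T[0],d['pixel'],z/2)
        out=[]
        obs=[(T[0],d['region'])]
        q,c=fit(obs,M,[p0[0],p0[1],0],yaw); out.append((q.round(4).tolist(),round(c,3)))
        b=[e for e in S[1][n] if np.hypot(*(e['pixel']-proj(S[0],np.array([[q[0],q[1],.04]]))[0]))<30]
        if b:
            o2=(S[0],b[0]['region'])
            q1,c=fit([o2],M,list(q[:2])+[q[2] if yaw else 0],yaw); out.append((q1.round(4).tolist(),round(c,3)))
            q,c=fit(obs+[o2],M,list(q[:2])+[q[2] if yaw else 0],yaw); out.append((q.round(4).tolist(),round(c,3)))
        print(n,out)
        P=place(M,q[0],q[1],q[2] if yaw else 0)
        for I,f in((im,T[0]),(ims,S[0])):
            cv2.polylines(I,[cv2.convexHull(proj(f,P).astype(np.float32)).astype(np.int32)],True,(0,0,255),1)
cv2.imwrite('pics/fit.png',np.hstack([cv2.resize(im[90:290,60:480],None,fx=1.0,fy=1.0)]) )
cv2.imwrite('pics/fit2.png',np.vstack([im[110:290,80:480],ims[100:340,80:480]]))
E
python3 f.py
```

```text
tin_a [([0.4465, -0.3636], np.float64(0.043)), ([0.4463, -0.364], np.float64(0.023)), ([0.4464, -0.3639], np.float64(0.034))]
tin_a [([0.4472, 0.359], np.float64(0.029)), ([0.4484, 0.3588], np.float64(0.023)), ([0.4476, 0.3589], np.float64(0.026))]
jar_a [([0.4556, -0.2316], np.float64(0.077)), ([0.4545, -0.2294], np.float64(0.091)), ([0.4551, -0.2306], np.float64(0.087))]
jar_a [([0.4572, 0.1097], np.float64(0.113)), ([0.4561, 0.1111], np.float64(0.057)), ([0.456, 0.1109], np.float64(0.086))]
carton [([0.4325, -0.1198, -0.2188], np.float64(0.045))]
honey [([0.4306, 0.0099], np.float64(0.08)), ([0.4273, 0.0109], np.float64(0.108)), ([0.4298, 0.0111], np.float64(0.096))]
mill [([0.4687, 0.2304], np.float64(0.066)), ([0.4651, 0.2312], np.float64(0.137)), ([0.4689, 0.2305], np.float64(0.104))]
tin_tray [([0.6389, 0.0001, -0.0868], np.float64(0.012)), ([0.6387, 0.0003, -0.0848], np.float64(0.028)), ([0.6389, 0.0001, -0.0868], np.float64(0.021))]
spice_rack [([0.6254, 0.2799, -0.0914], np.float64(0.03)), ([0.6222, 0.2787, -0.0833], np.float64(0.058)), ([0.6254, 0.2797, -0.0908], np.float64(0.047))]
carton_bin [([0.6371, -0.2654, 0.1138], np.float64(0.042)), ([0.6335, -0.2648, 0.1011], np.float64(0.043)), ([0.6356, -0.264, 0.1103], np.float64(0.048))]
```

View pics/fit2.png

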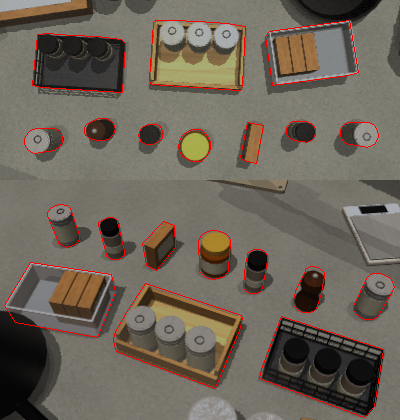

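Outlines hug all items; the two views agree to ~3 mm. Move above the left tin.

Request:
apply_moves:
  motion:
    - [[-120, -52, 20], [0, 0, -14], 100]
    - [[-240, -104, 42], [0, 0, -26.6], 100]
    - [[-240, -104, 42], [0, 0, -26.6], 100]
    - [[-240, -104, 42], [0, 0, -26.6], 100]
    - [[-240, -104, 42], [0, 0, -26.6], 100]
    - [[-240, -104, 42], [0, 0, -26.6], 100]
    - [[-240, -104, 42], [0, 0, -26.6], 100]
    - [[-240, -104, 42], [0, 0, -26.6], 100]
    - [[-240, -104, 42], [0, 0, -26.6], 100]
    - [[-240, -104, 42], [0, 0, -26.6], 100]
    - [[-240, -104, 42], [0, 0, -26.6], 100]
  newtons: 20

```text
clock: 1.92
position: [0.4466, 0.3602, 0.1808]
eef_rot: [-0.0, -0.001, 1.0, 0.0]
ft_force: [0.6, 0.3, 0.5]
grip_width: 0.0874
grasp_force: 0.0
```

Request:
apply_moves:
  motion:
    - [[-1, -1, 30], [0, 0, 0], 100]
    - [[-1, -1, 60], [0, 0, 0], 100]
    - [[-1, -1, 90], [0, 0, 0], 100]
    - [[-1, -1, 115], [0, 0, 0], 100]
    - [[-1, -1, 130], [0, 0, 0], 100]
    - [[-1, -1, 139], [0, 0, 0], 100]
    - [[-1, -1, 139], [0, 0, 0], 100]
    - [[-1, -1, 139], [0, 0, 0], 40]
    - [[-1, -1, 139], [0, 0, 0], 40]
    - [[-1, -1, 139], [0, 0, 0], 40]
    - [[-1, -1, 139], [0, 0, 0], 40]
    - [[-1, -1, 139], [0, 0, 0], 40]
    - [[-1, -1, 139], [0, 0, 0], 40]
    - [[-1, -1, 139], [0, 0, 0], 40]

```text
clock: 3.08
position: [0.4489, 0.3578, 0.042]
eef_rot: [0.0, -0.0, 1.0, 0.0]
ft_force: [-1.2, 0.3, 1.6]
grip_width: 0.0539
grasp_force: 20.0
```

Request:
apply_moves:
  motion:
    - [[0, 0, -15], [0, 0, 0], 40]
    - [[0, 0, -45], [0, 0, 0], 40]
    - [[0, 0, -80], [0, 0, 0], 40]
    - [[0, 0, -110], [0, 0, 0], 40]
    - [[0, 0, -130], [0, 0, 0], 40]
    - [[-8, -16, -135], [0, 0, 0], 40]
    - [[-23, -44, -135], [0, 0, 0], 40]
    - [[-40, -76, -135], [0, 0, 0], 40]
    - [[-58, -110, -135], [0, 0, 0], 40]
    - [[-76, -144, -135], [0, 0, 0], 40]
    - [[-94, -178, -135], [0, 0, 0], 40]
    - [[-112, -212, -135], [0, 0, 0], 40]
    - [[-130, -245, -135], [0, 0, 0], 40]
    - [[-146, -276, -135], [0, 0, 0], 40]
    - [[-158, -299, -135], [0, 0, 0], 40]
    - [[-166, -313, -135], [0, 0, 0], 40]
    - [[-166, -313, -135], [0, 0, 0], 40]
    - [[-166, -313, -135], [0, 0, 0], 40]
    - [[-166, -313, -135], [0, 0, 0], 40]

```text
clock: 4.67
position: [0.6143, 0.0459, 0.1761]
eef_rot: [-0.0, -0.001, 1.0, 0.0]
ft_force: [-0.3, 0.5, -1.5]
grip_width: 0.0537
grasp_force: 20.0
```

Request:
apply_moves:
  motion:
    - [[0, -1, 25], [0, 0, 0], 40]
    - [[0, -1, 60], [0, 0, 0], 40]
    - [[0, -1, 90], [0, 0, 0], 40]
    - [[0, -1, 108], [0, 0, 0], 40]
    - [[0, -1, 116], [0, 0, 0], 40]
    - [[0, -1, 120], [0, 0, 0], 40]
    - [[0, -1, 123], [0, 0, 0], 40]
    - [[0, -1, 125], [0, 0, 0], 40]
    - [[0, -1, 125], [0, 0, 0], 40]
    - [[0, -1, 125], [0, 0, 0], 40]
    - [[0, -1, 125], [0, 0, 0], 40]

```text
clock: 5.58
position: [0.6154, 0.0438, 0.0524]
eef_rot: [0.001, -0.0, 1.0, 0.0]
ft_force: [-0.4, -0.9, -3.2]
grip_width: 0.0534
grasp_force: 20.0
```

Request:
apply_moves:
  motion:
    - [[0, 0, 1], [0, 0, 0], 40]
    - [[0, 0, 2], [0, 0, 0], 40]
    - [[0, 0, 2], [0, 0, 0], 40]
    - [[0, 0, 2], [0, 0, 0], 62]
    - [[0, 0, 2], [0, 0, 0], 78]
    - [[0, 0, 2], [0, 0, 0], 78]
    - [[0, 0, 2], [0, 0, 0], 78]
    - [[0, 0, 2], [0, 0, 0], 78]
    - [[0, 0, -8], [0, 0, 0], 78]
    - [[0, 0, -30], [0, 0, 0], 78]
    - [[0, 0, -65], [0, 0, 0], 78]
    - [[0, 0, -100], [0, 0, 0], 78]
    - [[0, 0, -125], [0, 0, 0], 78]
    - [[0, 0, -125], [0, 0, 0], 78]
    - [[0, 0, -125], [0, 0, 0], 78]

```text
clock: 6.83
position: [0.6158, 0.0437, 0.1789]
eef_rot: [0.002, -0.0, 1.0, 0.0]
ft_force: [0.7, 0.0, 0.1]
grip_width: 0.0675
grasp_force: 0.0
```

Request:
apply_moves:
  motion:
    - [[84, -204, 0], [0, 0, 0], 100]
    - [[169, -408, 0], [0, 0, 0], 100]
    - [[169, -408, 0], [0, 0, 0], 100]
    - [[169, -408, 0], [0, 0, 0], 100]
    - [[169, -408, 0], [0, 0, 0], 100]
    - [[169, -408, 0], [0, 0, 0], 100]
    - [[169, -408, 0], [0, 0, 0], 100]
    - [[169, -408, 0], [0, 0, 0], 100]
    - [[169, -408, 0], [0, 0, 0], 100]
    - [[169, -408, 0], [0, 0, 0], 100]
    - [[169, -408, 0], [0, 0, 0], 100]
    - [[169, -408, 0], [0, 0, 0], 100]
    - [[169, -408, 0], [0, 0, 0], 100]
    - [[169, -408, 0], [0, 0, 0], 100]
    - [[169, -408, 0], [0, 0, 0], 100]
    - [[169, -408, 0], [0, 0, 0], 100]

```text
clock: 8.17
position: [0.4468, -0.3629, 0.1762]
eef_rot: [-0.0, -0.001, 1.0, 0.0]
ft_force: [0.3, 0.7, -0.2]
grip_width: 0.087
grasp_force: 0.0
```

Run:
```python
from cell import ctrl
import cv2,numpy as np
w=ctrl.grab_frame('wrist'); t=ctrl.grab_frame('top')
cv2.imwrite('pics/c1.png',np.hstack([cv2.resize(w['color'],(400,300)),cv2.resize(t['color'][100:300,200:467],(400,300))]))
o=ctrl.observe(); print(o['position'],o['eef_rot'],o['clock'])
```

```text
[ 0.44661003 -0.36341675  0.17640708] [ 3.83619034e-06 -1.06024890e-03  9.99999418e-01  1.98526143e-04] 8.2667
```

View pics/c1.png

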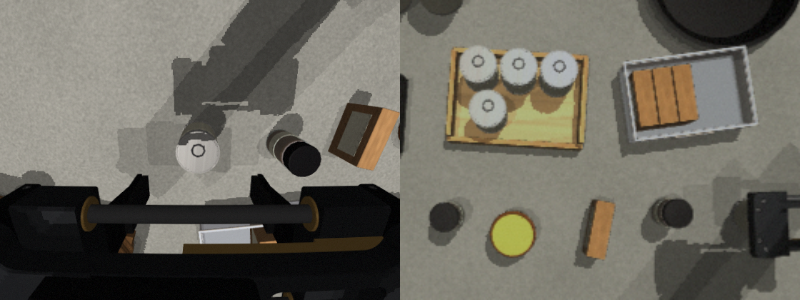

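The first tin stands in the tray's front row (right half, ~(488,108)); in the wrist half the second tin (198,152) lies centred between the fingers.

Request:
apply_moves:
  motion:
    - [[0, 0, 30], [0, 0, 0], 100]
    - [[0, 0, 60], [0, 0, 0], 100]
    - [[0, 0, 90], [0, 0, 0], 100]
    - [[0, 0, 115], [0, 0, 0], 100]
    - [[0, 0, 128], [0, 0, 0], 100]
    - [[0, 0, 135], [0, 0, 0], 100]
    - [[0, 0, 135], [0, 0, 0], 100]
    - [[0, 0, 135], [0, 0, 0], 40]
    - [[0, 0, 135], [0, 0, 0], 40]
    - [[0, 0, 135], [0, 0, 0], 40]
    - [[0, 0, 135], [0, 0, 0], 40]
    - [[0, 0, 135], [0, 0, 0], 40]
    - [[0, 0, 135], [0, 0, 0], 40]
    - [[0, 0, 135], [0, 0, 0], 40]

```text
clock: 9.43
position: [0.4463, -0.3646, 0.0419]
eef_rot: [0.0, -0.0, 1.0, -0.0]
ft_force: [-0.4, 0.3, 1.8]
grip_width: 0.0536
grasp_force: 20.0
```

Request:
apply_moves:
  motion:
    - [[0, 0, -15], [0, 0, 0], 40]
    - [[0, 0, -45], [0, 0, 0], 40]
    - [[0, 0, -80], [0, 0, 0], 40]
    - [[0, 0, -110], [0, 0, 0], 40]
    - [[0, 0, -130], [0, 0, 0], 40]
    - [[-8, 16, -135], [0, 0, 0], 40]
    - [[-23, 46, -135], [0, 0, 0], 40]
    - [[-40, 81, -135], [0, 0, 0], 40]
    - [[-57, 115, -135], [0, 0, 0], 40]
    - [[-74, 149, -135], [0, 0, 0], 40]
    - [[-91, 184, -135], [0, 0, 0], 40]
    - [[-108, 218, -135], [0, 0, 0], 40]
    - [[-125, 252, -135], [0, 0, 0], 40]
    - [[-141, 285, -135], [0, 0, 0], 40]
    - [[-153, 309, -135], [0, 0, 0], 40]
    - [[-161, 325, -135], [0, 0, 0], 40]
    - [[-161, 325, -135], [0, 0, 0], 40]
    - [[-161, 325, -135], [0, 0, 0], 40]
    - [[-161, 325, -135], [0, 0, 0], 40]

```text
clock: 11.02
position: [0.6064, -0.0404, 0.1762]
eef_rot: [-0.0, 0.0, 1.0, -0.0]
ft_force: [-0.4, -0.3, -2.3]
grip_width: 0.0534
grasp_force: 20.0
```

Request:
apply_moves:
  motion:
    - [[0, 0, 25], [0, 0, 0], 40]
    - [[0, 0, 60], [0, 0, 0], 40]
    - [[0, 0, 90], [0, 0, 0], 40]
    - [[0, 0, 108], [0, 0, 0], 40]
    - [[0, 0, 116], [0, 0, 0], 40]
    - [[0, 0, 120], [0, 0, 0], 40]
    - [[0, 0, 123], [0, 0, 0], 40]
    - [[0, 0, 125], [0, 0, 0], 40]
    - [[0, 0, 125], [0, 0, 0], 40]
    - [[0, 0, 125], [0, 0, 0], 40]
    - [[0, 0, 125], [0, 0, 0], 40]

```text
clock: 11.93
position: [0.6074, -0.0393, 0.0524]
eef_rot: [0.001, -0.0, 1.0, 0.0]
ft_force: [-0.2, 0.3, -1.0]
grip_width: 0.0535
grasp_force: 20.0
```

Request:
apply_moves:
  motion:
    - [[0, 0, 1], [0, 0, 0], 40]
    - [[0, 0, 2], [0, 0, 0], 40]
    - [[0, 0, 2], [0, 0, 0], 40]
    - [[0, 0, 2], [0, 0, 0], 62]
    - [[0, 0, 2], [0, 0, 0], 78]
    - [[0, 0, 2], [0, 0, 0], 78]
    - [[0, 0, 2], [0, 0, 0], 78]
    - [[0, 0, 2], [0, 0, 0], 78]
    - [[0, 0, -8], [0, 0, 0], 78]
    - [[0, 0, -30], [0, 0, 0], 78]
    - [[0, 0, -65], [0, 0, 0], 78]
    - [[0, 0, -100], [0, 0, 0], 78]
    - [[0, 0, -125], [0, 0, 0], 78]
    - [[0, 0, -125], [0, 0, 0], 78]
    - [[0, 0, -125], [0, 0, 0], 78]

```text
clock: 13.18
position: [0.6078, -0.0394, 0.1788]
eef_rot: [0.002, -0.0, 1.0, 0.0]
ft_force: [0.6, 1.0, -1.5]
grip_width: 0.0682
grasp_force: 0.0
```

Request:
apply_moves:
  motion:
    - [[76, 75, 0], [0, 0, 0], 75]
    - [[152, 150, 0], [0, 0, 0], 75]
    - [[152, 150, 0], [0, 0, 0], 75]
    - [[152, 150, 0], [0, 0, 0], 75]
    - [[152, 150, 0], [0, 0, 0], 75]
    - [[152, 150, 0], [0, 0, 0], 75]
    - [[152, 150, 0], [0, 0, 0], 75]
    - [[152, 150, 0], [0, 0, 0], 75]
    - [[152, 150, 0], [0, 0, 0], 75]
    - [[152, 150, 0], [0, 0, 0], 75]

```text
clock: 14.02
position: [0.4555, 0.1093, 0.1762]
eef_rot: [-0.0, 0.001, 1.0, -0.0]
ft_force: [0.7, -0.4, -0.7]
grip_width: 0.0653
grasp_force: 0.0
```

Run:
```python
from cell import ctrl
import cv2,numpy as np
w=ctrl.grab_frame('wrist'); t=ctrl.grab_frame('scene')
cv2.imwrite('pics/c2.png',np.hstack([cv2.resize(w['color'],(400,300)),cv2.resize(t['color'],(400,300))]))
```

```text
(no output)
```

View pics/c2.png

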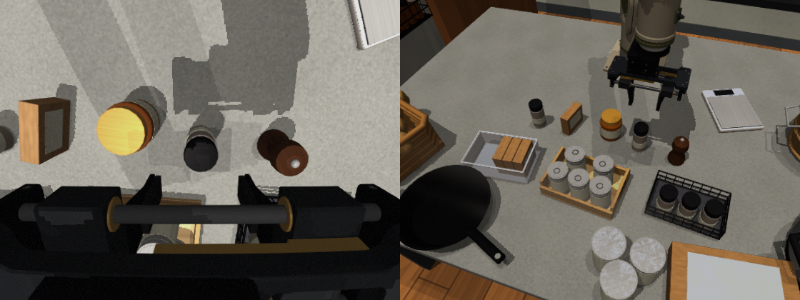

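Both tins stand in the tray (scene half, ~(575,155), (602,165)); the jar (200,153) is centred between the fingers.

Request:
apply_moves:
  motion:
    - [[0, 1, 30], [0, 0, 0], 75]
    - [[0, 1, 60], [0, 0, 0], 75]
    - [[0, 1, 90], [0, 0, 0], 75]
    - [[0, 1, 115], [0, 0, 0], 75]
    - [[0, 1, 128], [0, 0, 0], 75]
    - [[0, 1, 134], [0, 0, 0], 75]
    - [[0, 1, 134], [0, 0, 0], 75]
    - [[0, 1, 134], [0, 0, 0], 35]
    - [[0, 1, 134], [0, 0, 0], 35]
    - [[0, 1, 134], [0, 0, 0], 35]
    - [[0, 1, 134], [0, 0, 0], 35]
    - [[0, 1, 134], [0, 0, 0], 35]
    - [[0, 1, 134], [0, 0, 0], 35]

```text
clock: 15.2
position: [0.4555, 0.1117, 0.0433]
eef_rot: [0.001, -0.0, 1.0, 0.0]
ft_force: [-0.3, -0.8, 6.1]
grip_width: 0.0444
grasp_force: 19.9
```

Request:
apply_moves:
  motion:
    - [[0, 0, -15], [0, 0, 0], 35]
    - [[0, 0, -45], [0, 0, 0], 35]
    - [[0, 0, -80], [0, 0, 0], 35]
    - [[0, 0, -110], [0, 0, 0], 35]
    - [[0, 0, -130], [0, 0, 0], 35]
    - [[-10, 14, -135], [0, 0, 0], 35]
    - [[-28, 40, -135], [0, 0, 0], 35]
    - [[-49, 70, -135], [0, 0, 0], 35]
    - [[-71, 100, -135], [0, 0, 0], 35]
    - [[-92, 130, -135], [0, 0, 0], 35]
    - [[-114, 160, -135], [0, 0, 0], 35]
    - [[-133, 188, -135], [0, 0, 0], 35]
    - [[-145, 204, -135], [0, 0, 0], 35]
    - [[-149, 210, -135], [0, 0, 0], 35]
    - [[-149, 210, -135], [0, 0, 0], 35]
    - [[-149, 210, -135], [0, 0, 0], 35]
    - [[-149, 210, -135], [0, 0, 0], 35]

```text
clock: 16.62
position: [0.6035, 0.3202, 0.1777]
eef_rot: [-0.0, 0.0, 1.0, -0.0]
ft_force: [0.9, 0.6, -1.5]
grip_width: 0.0443
grasp_force: 20.0
```

Request:
apply_moves:
  motion:
    - [[0, 0, 25], [0, 0, 0], 35]
    - [[0, 0, 60], [0, 0, 0], 35]
    - [[0, 0, 90], [0, 0, 0], 35]
    - [[0, 0, 108], [0, 0, 0], 35]
    - [[0, 0, 116], [0, 0, 0], 35]
    - [[0, 0, 120], [0, 0, 0], 35]
    - [[0, 0, 123], [0, 0, 0], 35]
    - [[0, 0, 125], [0, 0, 0], 35]
    - [[0, 0, 125], [0, 0, 0], 35]
    - [[0, 0, 125], [0, 0, 0], 35]
    - [[0, 0, 125], [0, 0, 0], 35]

```text
clock: 17.53
position: [0.6042, 0.322, 0.0535]
eef_rot: [0.001, -0.0, 1.0, 0.0]
ft_force: [0.0, -0.5, -1.3]
grip_width: 0.0446
grasp_force: 20.0
```

Request:
apply_moves:
  motion:
    - [[0, 0, 1], [0, 0, 0], 35]
    - [[0, 0, 2], [0, 0, 0], 35]
    - [[0, 0, 2], [0, 0, 0], 35]
    - [[0, 0, 2], [0, 0, 0], 53]
    - [[0, 0, 2], [0, 0, 0], 68]
    - [[0, 0, 2], [0, 0, 0], 68]
    - [[0, 0, 2], [0, 0, 0], 68]
    - [[0, 0, 2], [0, 0, 0], 68]
    - [[0, 0, -8], [0, 0, 0], 68]
    - [[0, 0, -30], [0, 0, 0], 68]
    - [[0, 0, -65], [0, 0, 0], 68]
    - [[0, 0, -100], [0, 0, 0], 68]
    - [[0, 0, -125], [0, 0, 0], 68]
    - [[0, 0, -125], [0, 0, 0], 68]
    - [[0, 0, -125], [0, 0, 0], 68]

```text
clock: 18.78
position: [0.6046, 0.3222, 0.1803]
eef_rot: [0.002, -0.0, 1.0, 0.001]
ft_force: [0.4, -1.5, -1.2]
grip_width: 0.0591
grasp_force: 0.0
```

Request:
apply_moves:
  motion:
    - [[75, -276, 0], [0, 0, 0], 75]
    - [[150, -553, 0], [0, 0, 0], 75]
    - [[150, -553, 0], [0, 0, 0], 75]
    - [[150, -553, 0], [0, 0, 0], 75]
    - [[150, -553, 0], [0, 0, 0], 75]
    - [[150, -553, 0], [0, 0, 0], 75]
    - [[150, -553, 0], [0, 0, 0], 75]
    - [[150, -553, 0], [0, 0, 0], 75]
    - [[150, -553, 0], [0, 0, 0], 75]
    - [[150, -553, 0], [0, 0, 0], 75]
    - [[150, -553, 0], [0, 0, 0], 75]
    - [[150, -553, 0], [0, 0, 0], 75]
    - [[150, -553, 0], [0, 0, 0], 75]
    - [[150, -553, 0], [0, 0, 0], 75]
    - [[150, -553, 0], [0, 0, 0], 75]
    - [[150, -553, 0], [0, 0, 0], 75]
    - [[150, -553, 0], [0, 0, 0], 75]
    - [[150, -553, 0], [0, 0, 0], 75]
    - [[150, -553, 0], [0, 0, 0], 75]

```text
clock: 20.37
position: [0.4544, -0.23, 0.1772]
eef_rot: [-0.0, -0.001, 1.0, 0.0]
ft_force: [-0.6, -0.5, -0.5]
grip_width: 0.0656
grasp_force: 0.0
```

Run:
```python
from cell import ctrl
import cv2,numpy as np
w=ctrl.grab_frame('wrist'); t=ctrl.grab_frame('scene')
cv2.imwrite('pics/c3.png',np.hstack([cv2.resize(w['color'],(400,300)),cv2.resize(t['color'][150:350,280:547],(400,300))]))
```

```text
(no output)
```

View pics/c3.png

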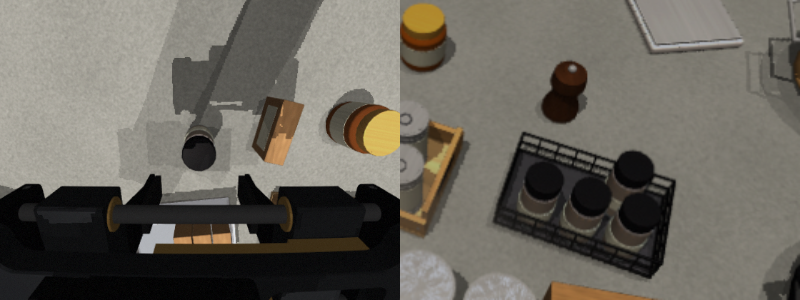

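First jar stands upright in the rack's front row (~(632,180)); the second jar (199,152) is centred between the fingers.

Request:
apply_moves:
  motion:
    - [[0, 0, 30], [0, 0, 0], 75]
    - [[0, 0, 60], [0, 0, 0], 75]
    - [[0, 0, 90], [0, 0, 0], 75]
    - [[0, 0, 115], [0, 0, 0], 75]
    - [[0, 0, 128], [0, 0, 0], 75]
    - [[0, 0, 135], [0, 0, 0], 75]
    - [[0, 0, 135], [0, 0, 0], 75]
    - [[0, 0, 135], [0, 0, 0], 35]
    - [[0, 0, 135], [0, 0, 0], 35]
    - [[0, 0, 135], [0, 0, 0], 35]
    - [[0, 0, 135], [0, 0, 0], 35]
    - [[0, 0, 135], [0, 0, 0], 35]
    - [[0, 0, 135], [0, 0, 0], 35]

```text
clock: 21.55
position: [0.4547, -0.2314, 0.0433]
eef_rot: [0.001, -0.0, 1.0, -0.0]
ft_force: [-0.6, 2.5, 6.1]
grip_width: 0.0444
grasp_force: 20.0
```

Request:
apply_moves:
  motion:
    - [[0, 0, -15], [0, 0, 0], 35]
    - [[0, 0, -45], [0, 0, 0], 35]
    - [[0, 0, -80], [0, 0, 0], 35]
    - [[0, 0, -115], [0, 0, 0], 35]
    - [[-4, 13, -135], [0, 0, 0], 35]
    - [[-12, 38, -140], [0, 0, 0], 35]
    - [[-22, 73, -140], [0, 0, 0], 35]
    - [[-32, 109, -140], [0, 0, 0], 35]
    - [[-43, 145, -140], [0, 0, 0], 35]
    - [[-54, 181, -140], [0, 0, 0], 35]
    - [[-65, 217, -140], [0, 0, 0], 35]
    - [[-76, 253, -140], [0, 0, 0], 35]
    - [[-87, 289, -140], [0, 0, 0], 35]
    - [[-98, 325, -140], [0, 0, 0], 35]
    - [[-109, 361, -140], [0, 0, 0], 35]
    - [[-119, 397, -140], [0, 0, 0], 35]
    - [[-129, 430, -140], [0, 0, 0], 35]
    - [[-137, 457, -140], [0, 0, 0], 35]
    - [[-142, 473, -140], [0, 0, 0], 35]
    - [[-142, 473, -140], [0, 0, 0], 35]

```text
clock: 23.22
position: [0.595, 0.2467, 0.1814]
eef_rot: [-0.001, -0.003, 1.0, 0.001]
ft_force: [-0.6, 0.7, -1.5]
grip_width: 0.0448
grasp_force: 20.0
```

Request:
apply_moves:
  motion:
    - [[0, 0, 0], [0, 0, 0], 35]
    - [[0, 0, 0], [0, 0, 0], 35]
    - [[0, 0, 30], [0, 0, 0], 35]
    - [[0, 0, 65], [0, 0, 0], 35]
    - [[0, 0, 95], [0, 0, 0], 35]
    - [[0, 0, 113], [0, 0, 0], 35]
    - [[0, 0, 121], [0, 0, 0], 35]
    - [[0, 0, 125], [0, 0, 0], 35]
    - [[0, 0, 128], [0, 0, 0], 35]
    - [[0, 0, 130], [0, 0, 0], 35]
    - [[0, 0, 130], [0, 0, 0], 35]
    - [[0, 0, 130], [0, 0, 0], 35]
    - [[0, 0, 130], [0, 0, 0], 35]

```text
clock: 24.3
position: [0.5962, 0.2419, 0.0535]
eef_rot: [0.001, -0.0, 1.0, 0.0]
ft_force: [1.0, -0.4, -2.1]
grip_width: 0.0445
grasp_force: 20.0
```

Request:
apply_moves:
  motion:
    - [[0, 0, 1], [0, 0, 0], 35]
    - [[0, 0, 2], [0, 0, 0], 35]
    - [[0, 0, 2], [0, 0, 0], 35]
    - [[0, 0, 2], [0, 0, 0], 53]
    - [[0, 0, 2], [0, 0, 0], 66]
    - [[0, 0, 2], [0, 0, 0], 66]
    - [[0, 0, 2], [0, 0, 0], 66]
    - [[0, 0, 2], [0, 0, 0], 66]
    - [[0, 0, -8], [0, 0, 0], 66]
    - [[0, 0, -30], [0, 0, 0], 66]
    - [[0, 0, -65], [0, 0, 0], 66]
    - [[0, 0, -100], [0, 0, 0], 66]
    - [[0, 0, -125], [0, 0, 0], 66]
    - [[0, 0, -125], [0, 0, 0], 66]
    - [[0, 0, -125], [0, 0, 0], 66]

```text
clock: 25.55
position: [0.5967, 0.2421, 0.1801]
eef_rot: [0.002, -0.0, 1.0, 0.001]
ft_force: [0.3, -0.4, -0.1]
grip_width: 0.0572
grasp_force: 0.0
```

Request:
apply_moves:
  motion:
    - [[82, -181, 0], [0, 0, 6], 65]
    - [[164, -362, 0], [0, 0, 12.5], 65]
    - [[164, -362, 0], [0, 0, 12.5], 65]
    - [[164, -362, 0], [0, 0, 12.5], 65]
    - [[164, -362, 0], [0, 0, 12.5], 65]
    - [[164, -362, 0], [0, 0, 12.5], 65]
    - [[164, -362, 0], [0, 0, 12.5], 65]
    - [[164, -362, 0], [0, 0, 12.5], 65]
    - [[164, -362, 0], [0, 0, 12.5], 65]
    - [[164, -362, 0], [0, 0, 12.5], 65]
    - [[164, -362, 0], [0, 0, 12.5], 65]
    - [[164, -362, 0], [0, 0, 12.5], 65]
    - [[164, -362, 0], [0, 0, 12.5], 65]
    - [[164, -362, 0], [0, 0, 12.5], 65]
    - [[164, -362, 0], [0, 0, 12.5], 65]

```text
clock: 26.8
position: [0.4322, -0.1193, 0.1772]
eef_rot: [-0.0, 0.108, 0.994, -0.0]
ft_force: [-0.7, -0.3, -0.1]
grip_width: 0.0568
grasp_force: 0.0
```

Run:
```python
from cell import ctrl
import cv2,numpy as np
w=ctrl.grab_frame('wrist'); t=ctrl.grab_frame('scene')
cv2.imwrite('pics/c4.png',np.hstack([cv2.resize(w['color'],(400,300)),cv2.resize(t['color'][150:350,280:547],(400,300))]))
```

```text
(no output)
```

View pics/c4.png

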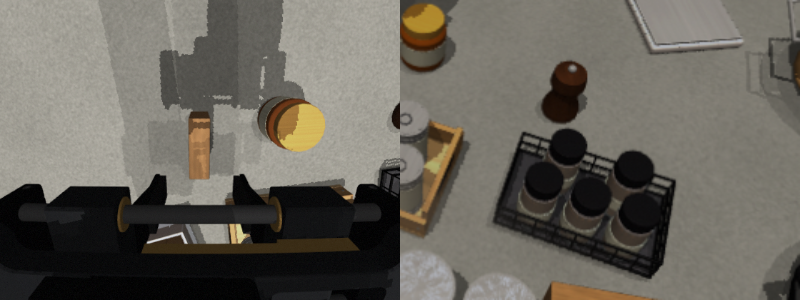

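Both jars are upright in the rack's front row; the carton (200,150) is centred and parallel to the fingers.

Request:
apply_moves:
  motion:
    - [[0, 0, 30], [0, 0, 0], 65]
    - [[0, 0, 60], [0, 0, 0], 65]
    - [[0, 0, 90], [0, 0, 0], 65]
    - [[0, 0, 120], [0, 0, 0], 65]
    - [[0, 0, 136], [0, 0, 0], 65]
    - [[0, 0, 142], [0, 0, 0], 65]
    - [[0, 0, 142], [0, 0, 0], 65]
    - [[0, 0, 142], [0, 0, 0], 20]
    - [[0, 0, 142], [0, 0, 0], 20]
    - [[0, 0, 142], [0, 0, 0], 20]
    - [[0, 0, 142], [0, 0, 0], 20]
    - [[0, 0, 142], [0, 0, 0], 20]
    - [[0, 0, 142], [0, 0, 0], 20]
    - [[0, 0, 142], [0, 0, 0], 20]
  newtons: 15

```text
clock: 28.07
position: [0.4323, -0.1203, 0.036]
eef_rot: [0.0, 0.109, 0.994, 0.0]
ft_force: [-1.3, 0.3, 6.1]
grip_width: 0.0281
grasp_force: 15.0
```

Request:
apply_moves:
  motion:
    - [[0, 0, -15], [0, 0, 0], 20]
    - [[0, 0, -45], [0, 0, 0], 20]
    - [[0, 0, -80], [0, 0, 0], 20]
    - [[0, 0, -110], [0, 0, 0], 20]
    - [[0, 0, -130], [0, 0, 0], 20]
    - [[-10, -6, -135], [0, 0, -1], 20]
    - [[-35, -20, -135], [0, 0, -3], 20]
    - [[-67, -38, -135], [0, 0, -6], 20]
    - [[-100, -57, -135], [0, 0, -9], 20]
    - [[-133, -75, -135], [0, 0, -12], 20]
    - [[-166, -94, -135], [0, 0, -15], 20]
    - [[-199, -113, -135], [0, 0, -18], 20]
    - [[-228, -129, -135], [0, 0, -18.8], 20]
    - [[-244, -138, -135], [0, 0, -18.8], 20]
    - [[-244, -138, -135], [0, 0, -18.8], 20]
    - [[-244, -138, -135], [0, 0, -18.8], 20]
    - [[-244, -138, -135], [0, 0, -18.8], 20]
    - [[-244, -138, -135], [0, 0, -18.8], 20]

```text
clock: 29.57
position: [0.64, -0.3069, 0.1707]
eef_rot: [-0.0, -0.055, 0.998, 0.0]
ft_force: [0.8, 0.0, -1.5]
grip_width: 0.0281
grasp_force: 15.0
```

Run:
```python
from cell import ctrl
import cv2,numpy as np
w=ctrl.grab_frame('wrist'); t=ctrl.grab_frame('scene')
cv2.imwrite('pics/c5.png',np.hstack([cv2.resize(w['color'],(400,300)),cv2.resize(t['color'][130:330,60:327],(400,300))]))
```

```text
(no output)
```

View pics/c5.png

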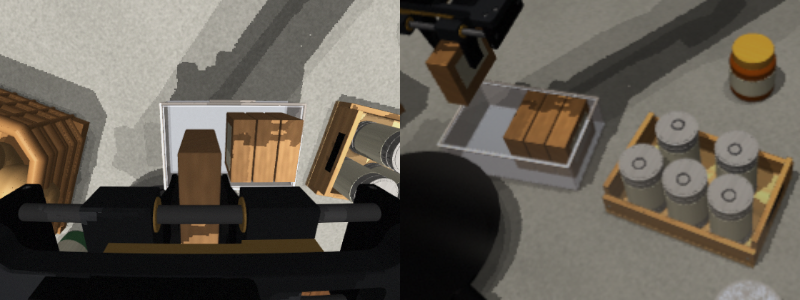

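Carton hangs over the bin's free half, parallel to the stock (wrist: carton x 180–220, stock 226–300, wall 165). Lowering.

Request:
apply_moves:
  motion:
    - [[0, 0, 25], [0, 0, 0], 20]
    - [[0, 0, 60], [0, 0, 0], 20]
    - [[0, 0, 90], [0, 0, 0], 20]
    - [[0, 0, 108], [0, 0, 0], 20]
    - [[0, 0, 117], [0, 0, 0], 20]
    - [[0, 0, 122], [0, 0, 0], 20]
    - [[0, 0, 125], [0, 0, 0], 20]
    - [[0, 0, 128], [0, 0, 0], 20]
    - [[0, 0, 128], [0, 0, 0], 20]
    - [[0, 0, 128], [0, 0, 0], 20]
    - [[0, 0, 128], [0, 0, 0], 20]

```text
clock: 30.58
position: [0.6408, -0.3081, 0.0435]
eef_rot: [0.001, -0.055, 0.998, -0.0]
ft_force: [0.2, -0.5, -1.8]
grip_width: 0.0279
grasp_force: 15.0
```

Request:
apply_moves:
  motion:
    - [[0, 0, 1], [0, 0, 0], 20]
    - [[0, 0, 2], [0, 0, 0], 20]
    - [[0, 0, 3], [0, 0, 0], 20]
    - [[0, 0, 3], [0, 0, 0], 20]
    - [[0, 0, 3], [0, 0, 0], 36]
    - [[0, 0, 3], [0, 0, 0], 46]
    - [[0, 0, 3], [0, 0, 0], 46]
    - [[0, 0, 3], [0, 0, 0], 46]
    - [[0, 0, 3], [0, 0, 0], 46]
    - [[0, 0, -8], [0, 0, 0], 46]
    - [[0, 0, -30], [0, 0, 0], 46]
    - [[0, 0, -65], [0, 0, 0], 46]
    - [[0, 0, -100], [0, 0, 0], 46]
    - [[0, 0, -135], [0, 0, 0], 46]
    - [[60, 40, -145], [0, 0, 0], 46]
    - [[120, 80, -145], [0, 0, 0], 46]
    - [[160, 100, -145], [0, 0, 0], 46]
    - [[200, 120, -145], [0, 0, 0], 46]
    - [[200, 120, -145], [0, 0, 0], 46]
    - [[200, 120, -145], [0, 0, 0], 46]

```text
clock: 32.25
position: [0.4252, -0.2097, 0.1879]
eef_rot: [0.0, -0.055, 0.998, 0.001]
ft_force: [0.2, 0.7, 0.1]
grip_width: 0.0397
grasp_force: 0.0
```

Run:
```python
from cell import ctrl
import cv2,numpy as np
w=ctrl.grab_frame('top'); t=ctrl.grab_frame('scene')
cv2.imwrite('pics/c6.png',np.hstack([cv2.resize(w['color'][100:300,90:470],(400,300)),cv2.resize(t['color'][110:350,80:480],(400,300))]))
```

```text
(no output)
```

View pics/c6.png

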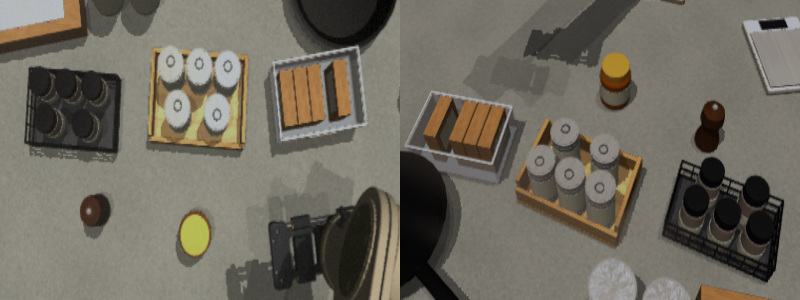

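All five stand in their containers, the carton parallel at (340,90); honey and mill are in place and the arm is clear.

```bash
python3 -c "
from cell import ctrl
print(ctrl.sign_off())"
```

```text
the job is handed in; nothing more can be done
None
```

I put both tins in the tray, both jars in the rack and the carton in the bin, filed parallel to the stock; the final pictures show all five upright, and honey and mill where they started. I handed the job in at about 32 s of the 122 s allowed; sign-off returned no verdict.

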